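# Latch the gate of a bench thickness gauge and turn its clutch knob until it clicks

## Task

Get the flange in the green bench gauge ready for its height reading. First push the gauge's sliding gate fully home, so that it carries the flange back under the measuring foot and the spring catch clicks in behind it; then turn the orange wing knob on top clockwise (seen from above) to bring the foot down on the flange, and keep turning until the knob's slip clutch has clicked over at least once. Leave the gate latched and the foot pressing on the flange, and do not disturb the other things on the granite plates.

Things in the scene. Friction and masses are not known exactly. Their poses are not given: they have to be found in the camera images.
- gauge: Green cast C-frame bench gauge, fixed. Origin on the granite (z=0) below the foot's axis; +x along the gate's way from its open front to the column, +y left. Base 100 mm wide, x -108 to 88, 18 high; steel anvil top at 22; column at x 47 to 85; overhanging arm z 84 to 112, 50 wide, to x -25; above it a graduated drum 48 across, z 115 to 137, then the orange wing knob.
- station (a point): Point on the anvil top, on the axis of the measuring foot (22 mm above the plate): the flange's underside is centred here when the gate is shut.
- gate (a joint): Opening of the sliding gate, m: 0 = fully shut (solid stop), to 0.05 = out to the front; starts 0.036 to 0.046 open. Slides along the gauge's x axis with about 5 N of friction, about 10 N over the catch. The catch clicks in when 1 to 2 mm are left.
- gate_push (a point): Centre of the front face of the gate's upright push plate (red pad 46 x 30 mm on a dark plate 56 wide, its edges 10 and 50 mm above the granite), 30 mm above the granite; moves with the gate. Push along the gauge's +x. The gate's far end is a 90 degree V that pushes the flange ahead and centres it against two stop pins.
- catch (a joint): Travel of the gate's spring catch, a plunger with a yellow pull knob on the left of the gate's guide, m: 0 = sprung in; about 0.005 while the gate's lug rides over it; back near 0 once it has clicked in behind the lug.
- flange: Turned steel flange, a disc 66 mm across and 9 mm thick with a hub 36 mm across on top, 25 mm high in all, lying loose on the anvil in front of the measuring place. Origin: centre of its underside.
- foot: Measuring foot: steel disc 30 mm across on a spindle under the arm; origin: centre of its lower face. It does not turn; it goes down 10 mm per clockwise turn of the drum. At the start it is 2 to 5 mm higher than the flange's top, so the flange passes beneath it.
- drum (a joint): Angle of the graduated drum in rad, growing clockwise as seen from above (foot going down). It stops turning when the foot bears on the flange. At the start 0.6 to 2.4; the foot meets the flange near 3.8.
- clutch_knob (a joint): Slip of the wing knob on the drum through the clutch, rad: 0 at the start, growing clockwise from above. Knob and drum turn together (about 0.05 N m) until the foot bears on the flange; then at about 0.12 N m the knob jumps on in clicks of 0.52 rad while the drum stands still. Let go between clicks, it falls into the nearer one.
- knob_center (a point): Point on the knob's vertical axis at mid-height of its orange wing bar, 158 mm above the granite. Bar 103 mm long over its round ends (17 across), 14 thick, z 148 to 168; the black hub below is 49 across. The knob stays at this height. The bar can be pushed round at either end or gripped across its 14 mm.
- wing_tip_dot (a point): Centre of the round end of the wing bar that bears a white dot, 43 mm from the knob's axis, at the height of knob_center.
- wing_tip_plain (a point): Centre of the other, plain round end of the wing bar, 43 mm from the knob's axis, at the height of knob_center.
- v_block: Bystander: steel V block 48 x 45 x 38 mm standing loose to the right of the gauge. Origin: centre of its underside.
- flange_b: Bystander: a second steel flange like the first, loose on the same granite plate to the front right of the gauge. Origin: centre of its underside.
- mike: Bystander: outside micrometer, 125 mm long, lying loose on the other (right) granite plate. Origin: centre of its underside.

How it is judged:
By the outcome, as a careful person would: the job done as asked, in the order asked, and still so for the second after the job is handed in, with the robot touching nothing.
It also fails if it takes over 64 s, if anything falls off the work surface, if the arm or the gripper's body presses on something with over 40 N, if the wrist force passes 120 N, or if a joint passes its speed limit or range.

## Robot

A 6-joint arm with a two-finger parallel gripper is mounted at the origin on a cart in front of the work surface, level with it; the furniture and walls round the work are solid. World frame = base frame: x ahead of the robot, y to its left, z up, the work surface at z = 0. Lengths are in m, angles in degrees, forces in N, time in s.
With the tool pointing down it reaches from about 0.325 to 0.85 m from the base axis. Payload 15.5 kg.
Tool frame: the origin (TCP) lies midway between the tips of the shut fingers; the grasp point (between the pads) lies 19 mm behind it; z points along the fingers, y is the line along which they close (so a half turn about z gives the same grasp; the last joint's range is limited). The gripper opens to 91 mm and grips with 3 to 60 N. Pads are 32 mm wide; open, the fingers measure 118 mm over their backs; the gripper's body (76 mm by 178 mm) begins 60 mm behind the grasp point.
Start: joints at [-5.472, 28.281, 77.091, -0, 74.628, -5.472], TCP at [0.625, 0, 0.214] pointing down, gripper open.
Joint ranges: [-166.48, 166.48], [-47.26, 123.95], [12.59, 153.08], [-70.14, 250.14], [6.76, 159.57], [-176.63, 176.63]. Speed limits (degrees/s): [108.29, 108.29, 147.25, 172.46, 172.46, 172.46].

## Interface

Orientations are given as a 3x3 rotation matrix whose columns are the frame's x, y, z axes.
In Python, from bench import ctrl gives the robot as it stands. Calls block until the motion is done:
- ctrl.goto(position, orientation): joint-space move of the TCP to a pose.
- ctrl.move_l(position, vel=0.15, ori=None, contact_N=None): straight line of the TCP; ori=None keeps the orientation; vel is the mean speed in m/s. With contact_N (N) it stops when the force on the tool has changed by that much, and returns True; else False.
- ctrl.movej(angles): joint-space move.
- ctrl.command_gripper(opening): opening from 0.0 (shut) to 1.0 (fully open); the grip force is fixed at half the most; returns when the fingers have stopped.
- ctrl.sleep(seconds).
- ctrl.ik(position, orientation): joint angles nearest the present ones, or None.
- ctrl.read_camera(name): name is "scene" or "side" or "wrist"; returns the picture (384x512x3 uint8, blue, green, red); there is no depth.
- ctrl.camera_params(name): a dict with "fx", "fy", "cx", "cy" (pixels), "pose" (4x4, takes a point from camera to world coordinates); the wrist camera has in their place "T_tool_cam" (4x4, takes a point from camera to tool coordinates, whose origin is the TCP and whose axes are the flange's). Camera axes: x right, y up, looking along -z (the intrinsics and any distortion apply to the point x, -y, -z); pixel columns grow to the right and rows downward; lengths in m; the calibration is good to about 2 mm. A picture is of the moment at which its call begins: read the wrist's pose just before it. camera_params takes no time and is no camera call.
A pose or a line that the arm cannot do raises ctrl.MotionError and nothing moves.
- ctrl.sign_off(): hands the job in; it is judged then, once.
Readings, each from a call of its own:
- ctrl.current_t(): time.
- ctrl.current_q(): joint angles.
- ctrl.current_dq(): joint speeds.
- ctrl.current_effort(): joint torques, N m.
- ctrl.current_tool_pos(): TCP position.
- ctrl.current_eef_rot(): TCP orientation.
- ctrl.current_contact_force(): force on the tool from outside, world axes, zero at the start.
- ctrl.current_wrist_torque(): the same for the moment, N m.
- ctrl.current_grip_width(): opening from 0.0 (shut) to 1.0 (fully open).
- ctrl.current_grasp_force(): force on a finger pad.
Only numpy, scipy, OpenCV 4.12 (cv2) and the standard library are available. Lean on these libraries where they do the work, as an engineer would, in place of code of your own. Each camera call takes 0.05 s, during which the arm holds its last target. There are 200 camera calls.

## Working session

There is one attempt and no reset: what is moved stays moved. The work goes in short steps, each a Python script; the robot and the scene stay as the last script left them, time stands still between calls to the robot, and variables do not carry over. Pictures are saved under pics/ and viewed, at most 10 in all, crops included, and the job is handed in when it is done.

```bash
ls; mkdir -p pics
python3 - <<'E'
from bench import ctrl
import cv2,numpy as np
np.set_printoptions(precision=4,suppress=True)
ims=[ctrl.read_camera(n) for n in("scene","side","wrist")]
for n,i in zip(("scene","side","wrist"),ims):
    cv2.imwrite(f"pics/{n}0.png",i); print(n,ctrl.camera_params(n))
print(ctrl.current_t(),ctrl.current_eef_rot())
E
```

```text
bench.py
pics
scene {'fx': 408.956162768107, 'fy': 408.956162768107, 'cx': 255.5634708437963, 'cy': 183.38807306199422, 'pose': array([[ 0.8107,  0.2412, -0.5335, -0.1687],
       [-0.5854,  0.3488, -0.7319, -0.7843],
       [ 0.0095,  0.9056,  0.4239,  0.6162],
       [ 0.    ,  0.    ,  0.    ,  1.    ]])}
side {'fx': 478.0709574497585, 'fy': 478.0709574497585, 'cx': 258.6177540188044, 'cy': 190.69666108707412, 'pose': array([[-0.8731,  0.2062, -0.4418, -0.0221],
       [-0.4875, -0.3805,  0.7858,  0.9472],
       [-0.0061,  0.9015,  0.4327,  0.5894],
       [ 0.    ,  0.    ,  0.    ,  1.    ]])}
wrist {'fx': 301.8105470888984, 'fy': 301.8105470888984, 'cx': 255.80046851672245, 'cy': 195.1263533854644, 'T_tool_cam': array([[ 0.0007,  0.9676,  0.2525,  0.0722],
       [ 1.    , -0.0007, -0.0001, -0.0007],
       [ 0.    ,  0.2525, -0.9676, -0.1707],
       [ 0.    ,  0.    ,  0.    ,  1.    ]])}
0.15 [[ 0.      1.     -0.0009]
 [ 1.     -0.      0.0001]
 [ 0.0001 -0.0009 -1.    ]]
```

View pics/scene0.png

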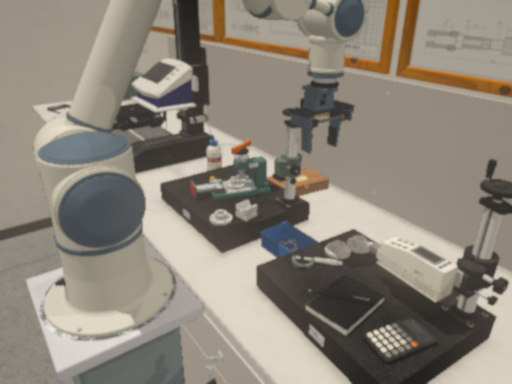

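View pics/side0.png

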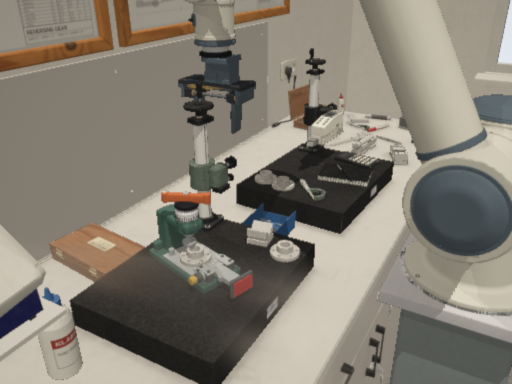

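View pics/wrist0.png

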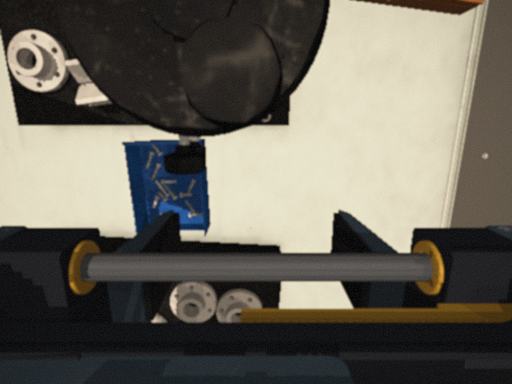

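Run:
```python
import cv2
a=cv2.imread("pics/scene0.png")[125:240,155:315]; cv2.imwrite("pics/sc1.png",cv2.resize(a,None,fx=5,fy=5,interpolation=cv2.INTER_CUBIC))
a=cv2.imread("pics/side0.png")[175:305,135:325]; cv2.imwrite("pics/si1.png",cv2.resize(a,None,fx=4.2,fy=4.2,interpolation=cv2.INTER_CUBIC))
```

```text
(no output)
```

View pics/sc1.png

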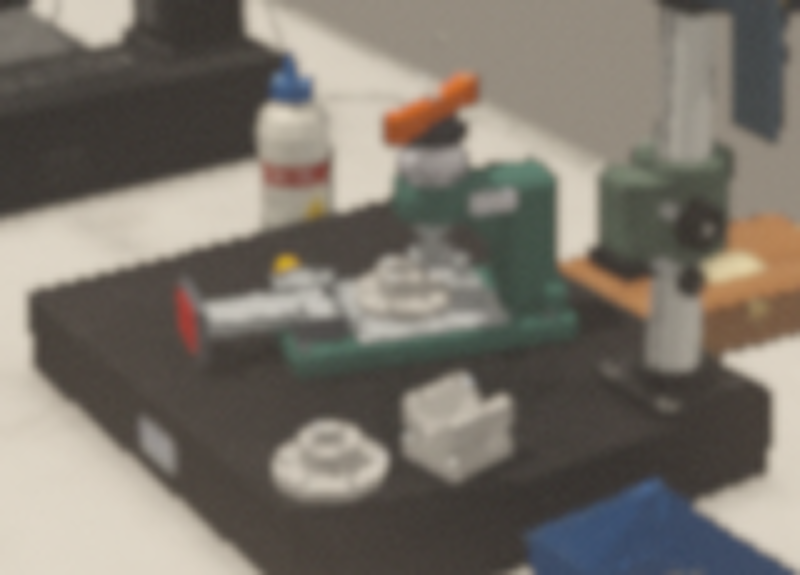

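View pics/si1.png

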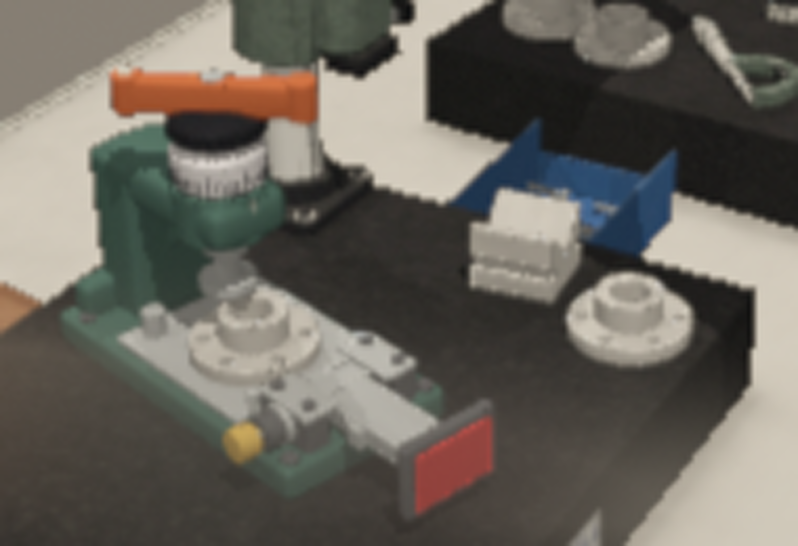

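```bash
cat > fit.py <<'E'
import numpy as np, cv2
from bench import ctrl
from scipy.optimize import least_squares
def proj(n,P):
    c=ctrl.camera_params(n); T=np.linalg.inv(c["pose"]); p=T[:3,:3]@P+T[:3,3]
    return np.array([c["cx"]+c["fx"]*p[0]/-p[2], c["cy"]-c["fy"]*p[1]/-p[2]])
SC=lambda u,v:(155+(u+.5)/5-.5,125+(v+.5)/5-.5)
SI=lambda u,v:(135+(u+.5)/4.2-.5,175+(v+.5)/4.2-.5)
def g2w(s,p):
    c,n=np.cos(s[3]),np.sin(s[3]); return np.array([s[0]+c*p[0]-n*p[1],s[1]+n*p[0]+c*p[1],s[2]+p[2]])
obs=[("side",SI(290,495),lambda s:(-.108,.05,0)),("side",SI(62,320),lambda s:(.088,.05,0)),
("scene",SC(290,373),lambda s:(-.108,-.05,0)),("scene",SC(577,335),lambda s:(.088,-.05,0)),
("side",SI(455,465),lambda s:(s[4],0,.03)),("scene",SC(189,318),lambda s:(s[4],0,.03)),
("side",SI(214,97),lambda s:(0,0,.158)),("scene",SC(432,108),lambda s:(0,0,.158)),
("side",SI(112,93),lambda s:(.0515*np.cos(s[5]),.0515*np.sin(s[5]),.158)),("side",SI(318,98),lambda s:(-.0515*np.cos(s[5]),-.0515*np.sin(s[5]),.158)),
]
def bars(s): # scene view, which end is which decided by the fit
    return obs+[("scene",SC(387,128),lambda s:(-.0515*np.cos(s[5]),-.0515*np.sin(s[5]),.158)),("scene",SC(478,88),lambda s:(.0515*np.cos(s[5]),.0515*np.sin(s[5]),.158))]
O=bars(0)
f=lambda s:np.concatenate([proj(n,g2w(s,p(s)))-np.array(uv) for n,uv,p in O])
if __name__=="__main__":
    np.set_printoptions(precision=4,suppress=True)
    best=min((least_squares(f,[.55,.25,.08,y,-.18,k],loss="soft_l1") for y in(-.5,0,.5,1) for k in np.arange(0,6.3,1)),key=lambda r:r.cost)
    print(best.cost,best.x,np.degrees(best.x[[3,5]])); print(f(best.x).reshape(-1,2))
    print("pad",g2w(best.x,(best.x[4],0,.03)),"tips",g2w(best.x,O[8][2](best.x)),g2w(best.x,O[9][2](best.x)))
E
python3 fit.py
```

```text
Traceback (most recent call last):
  File "fit.py", line 23, in <module>
    best=min((least_squares(f,[.55,.25,.08,y,-.18,k],loss="soft_l1") for y in(-.5,0,.5,1) for k in np.arange(0,6.3,1)),key=lambda r:r.cost)
  File "fit.py", line 23, in <genexpr>
    best=min((least_squares(f,[.55,.25,.08,y,-.18,k],loss="soft_l1") for y in(-.5,0,.5,1) for k in np.arange(0,6.3,1)),key=lambda r:r.cost)
              ~~~~~~~~~~~~~^^^^^^^^^^^^^^^^^^^^^^^^^^^^^^^^^^^^^^^^^
  File "fit.py", line 20, in <lambda>
    f=lambda s:np.concatenate([proj(n,g2w(s,p(s)))-np.array(uv) for n,uv,p in O])
                               ~~~~^^^^^^^^^^^^^^^
  File "fit.py", line 5, in proj
    c=ctrl.camera_params(n); T=np.linalg.inv(c["pose"]); p=T[:3,:3]@P+T[:3,3]
ValueError: time passes only in moves, steps and waits
```

```bash
sed -i 's/^def proj/CP={n:ctrl.camera_params(n) for n in("scene","side")}\ndef proj/; s/c=ctrl.camera_params(n);/c=CP[n];/' fit.py; python3 fit.py 2>&1 | tail -30
```

```text
8.224176272965735 [ 0.5329  0.2617  0.0026 -0.3041 -0.1697  0.6785] [-17.4237  38.8766]
[[-0.6918  1.5935]
 [-0.1393  3.4222]
 [ 1.0091  1.3126]
 [ 0.3392  0.9198]
 [-0.2543 -0.7133]
 [-1.031   0.0329]
 [ 0.1751 -1.4256]
 [-0.1103 -0.0584]
 [-0.0638 -1.8407]
 [ 0.2626 -0.2781]
 [-0.3552  0.5403]
 [-0.5957 -0.3934]]
pad [0.371  0.3125 0.0326] tips [0.5808 0.2805 0.1606] [0.4849 0.2429 0.1606]
```

Run:
```python
from fit import *
np.set_printoptions(precision=4,suppress=True)
def tri(a,b):
    return least_squares(lambda P:np.r_[proj("scene",P)-a,proj("side",P)-b],[.6,.1,0]).x
# stand: column foot, black knob, column middle ; flange_b top; v block
print("colfoot",tri(SC(675,365),SI(300,185)))
print("carriage bottom of post",tri((291,153),(206,165)))
print("side top of stand",tri((293,131),(200,90)))
print("flange_b",tri(SC(330,440),SI(640,290)))
a=-17.4
from scipy.spatial.transform import Rotation as R
c,s=np.cos(np.radians(a)),np.sin(np.radians(a))
Rm=np.array([[c,s,0],[s,-c,0],[0,0,-1]])
for p in((.39,.307,.30),(.34,.32,.1),(.41,.3,.02)): print(ctrl.ik(p,Rm))
Rm[:,:2]*=-1
print(ctrl.ik((.34,.32,.1),Rm))
```

```text
colfoot [0.6077 0.0995 0.0133]
carriage bottom of post [0.6006 0.0981 0.1627]
side top of stand [0.6086 0.0729 0.2982]
flange_b [0.3681 0.128  0.0252]
[ 31.3124  13.1528  87.2034  -0.      79.6438 138.7124]
[ 35.9305  25.2433 106.4576  -0.      48.2991 143.3305]
[ 29.4561  35.5059 104.3171  -0.      40.1769 136.8561]
[ 35.9305  25.2433 106.4576  -0.      48.2991 -36.6695]
```

```bash
cat >> fit.py <<'E'
def rot(deg):
    c,s=np.cos(np.radians(deg)),np.sin(np.radians(deg)); return np.array([[c,s,0],[s,-c,0],[0,0,-1.]])
def wproj(T,P):
    W=T; p=np.linalg.inv(W)@np.r_[P,1]; c=WC
    return np.array([c["cx"]+c["fx"]*p[0]/-p[2], c["cy"]-c["fy"]*p[1]/-p[2]])
WC=ctrl.camera_params("wrist")
def wpose():
    T=np.eye(4); T[:3,:3]=ctrl.current_eef_rot(); T[:3,3]=ctrl.current_tool_pos(); return T@WC["T_tool_cam"]
E
python3 - <<'E'
from fit import *
ctrl.move_l((.44,0,.3),vel=.2)
ctrl.goto((.39,.307,.30),rot(-17.4))
T=wpose(); im=ctrl.read_camera("wrist"); np.save("T1.npy",T)
cv2.imwrite("pics/w1.png",cv2.resize(im[:300],None,fx=1.55,fy=1.55,interpolation=cv2.INTER_CUBIC))
cv2.imwrite("pics/w1raw.png",im)
print(ctrl.current_t(),ctrl.current_tool_pos(),ctrl.current_q())
E
```

```text
3.6417 [0.39017225 0.30677958 0.29996672] [ 3.12821811e+01  1.31563866e+01  8.72038132e+01 -3.00127873e-03
  7.96434296e+01  1.38681567e+02]
```

View pics/w1.png

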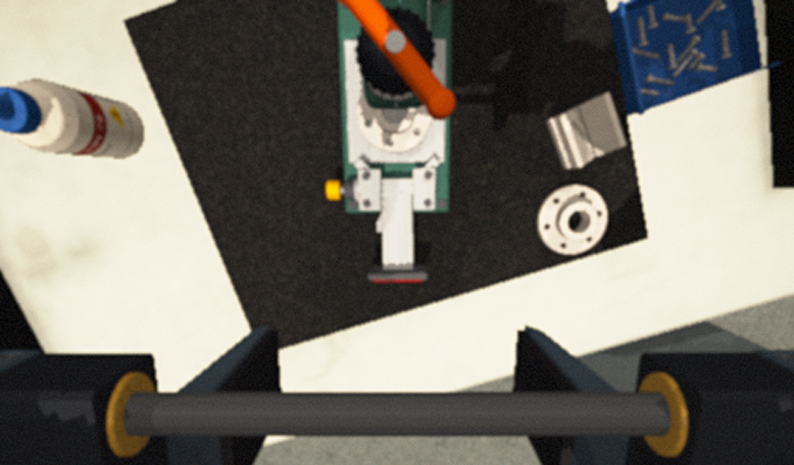

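```bash
cat > fit2.py <<'E'
from fit import *
np.set_printoptions(precision=4,suppress=True)
T1=np.load("T1.npy"); S=lambda u,v:np.array([(u+.5)/1.55-.5,(v+.5)/1.55-.5])
W=[(S(395,41),lambda s:(0,0,.168)),(S(441,101),lambda s:(-.043*np.cos(s[5]),-.043*np.sin(s[5]),.168)),
(S(345,212),lambda s:(-.108,.05,.016)),(S(450,212),lambda s:(-.108,-.05,.016)),(S(398,280),lambda s:(s[4],0,.046)),
(S(338,10),lambda s:(.05,.05,.018))]
KEEP=[4,5,6,7,8,9,10,11]
def r(s):
    s=np.array(s)
    return np.r_[[ (wproj(T1,g2w(s,p(s)))-uv) for uv,p in W[:5]]].ravel().tolist()+f(s).reshape(-1,2)[KEEP].ravel().tolist()+[(s[2])/.0007]
b=least_squares(r,[.5329,.2617,.0,-.304,-.17,.6785],loss="soft_l1")
print(b.x,np.degrees(b.x[[3,5]])); print(np.array(r(b.x)[:-1]).reshape(-1,2))
print("knob",g2w(b.x,(0,0,.158)),"pad",g2w(b.x,(b.x[4],0,.03)))
np.save("s.npy",b.x)
E
python3 fit2.py
```

```text
[ 0.5347  0.263   0.0001 -0.2916 -0.1685  0.6833] [-16.7077  39.1513]
[[ 0.4831 -0.1065]
 [ 0.3689  0.5223]
 [ 0.0566  0.4593]
 [-0.1887 -0.3061]
 [ 0.0863  0.3706]
 [-0.9893 -0.3122]
 [-0.182   0.6673]
 [-0.838  -0.2603]
 [ 0.14    0.4523]
 [-1.1829 -0.4898]
 [-0.6844  0.6972]
 [ 0.1537  1.111 ]
 [-0.5935  0.0631]]
knob [0.5347 0.263  0.1581] pad [0.3733 0.3114 0.0301]
```

```bash
cat > push.py <<'E'
from fit import *
np.set_printoptions(precision=4,suppress=True)
s=np.load("s.npy"); yaw=np.degrees(s[3])
gx=lambda: (ctrl.current_tool_pos()[:2]-s[:2])@[np.cos(s[3]),np.sin(s[3])]
rep=lambda m:print(m,round(ctrl.current_t(),2),"gx %.4f"%gx(),ctrl.current_contact_force(),flush=True)
P=lambda x,z,y=0:g2w(s,(x,y,z))
ctrl.goto(P(-.215,.15),rot(yaw+180)); rep("above")
ctrl.command_gripper(0.0)
ctrl.move_l(P(-.215,.022),vel=.15); rep("down")
print(ctrl.move_l(P(-.16,.022),vel=.05,contact_N=3)); rep("touch")
print(ctrl.move_l(P(-.145,.022),vel=.05,contact_N=25)); rep("mid")
print(ctrl.move_l(P(-.115,.022),vel=.03,contact_N=25)); rep("end")
ctrl.sleep(.2); rep("held")
E
python3 push.py
```

```text
above 6.33 gx -0.2149 [-0.6692  0.2547  0.0296]
down 8.69 gx -0.2148 [ 0.3485 -0.7393  0.4389]
True
touch 9.34 gx -0.1864 [-0.0927  0.0672 -0.3045]
True
mid 9.95 gx -0.1606 [0.3927 1.0825 0.1667]
True
end 10.74 gx -0.1450 [-3.9039  3.9786  3.6668]
held 10.94 gx -0.1450 [-3.8133  2.8544  3.0464]
```

Run:
```python
import re
src=open('push.py').read().split('ctrl.goto')[0]; exec(src)
print(ctrl.move_l(P(-.12,.022),vel=.02,contact_N=35)); rep("again")
ctrl.move_l(P(-.19,.022),vel=.12); rep("back")
im=ctrl.read_camera("side"); cv2.imwrite("pics/si2.png",cv2.resize(im[175:305,135:325],None,fx=4.2,fy=4.2,interpolation=cv2.INTER_CUBIC))
```

```text
True
again 11.38 gx -0.1451 [-4.0134  2.307   2.2879]
back 11.9 gx -0.1899 [ 0.909  -0.8059  0.0125]
```

View pics/si2.png

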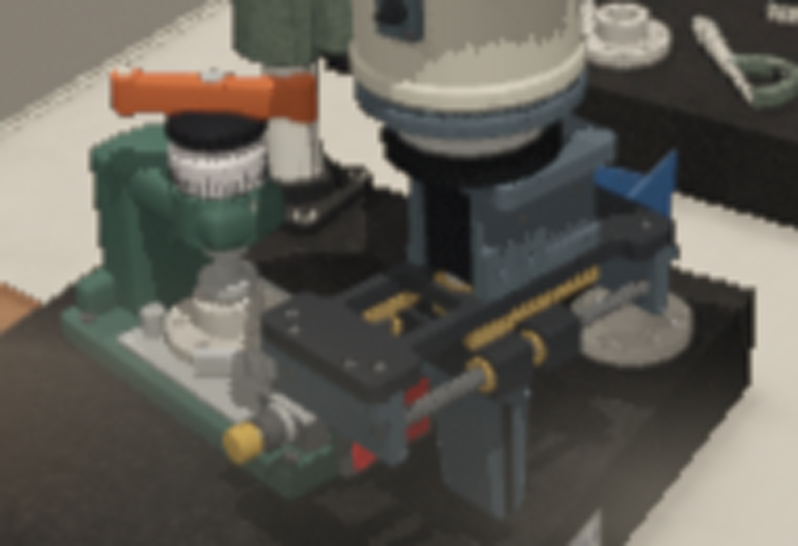

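```bash
cat > turn.py <<'E'
exec(open('push.py').read().split('ctrl.goto')[0])
a=yaw+np.degrees(s[5])+180
ctrl.move_l(P(-.19,.24),vel=.25)
ctrl.command_gripper(.26)
ctrl.goto(P(0,.21),rot(a)); rep("above knob"); print(ctrl.current_q(),ctrl.current_grip_width())
hit=ctrl.move_l(P(0,.154),vel=.06,contact_N=6); print("hit",hit); rep("down")
if not hit:
    q=np.array(ctrl.current_q()); t0=ctrl.current_wrist_torque()[2]
    while q[5]+12<=170:
        q[5]+=12; ctrl.movej(q)
        print("%.1f t%.2f M%.3f F%s"%(ctrl.current_q()[5],ctrl.current_t(),ctrl.current_wrist_torque()[2]-t0,np.round(ctrl.current_contact_force(),1)),flush=True)
E
python3 turn.py
```

```text
above knob 14.44 gx -0.0007 [-0.3833 -0.3123 -0.3497]
[ 20.4824  26.1032  81.6941   0.0143  72.2308 -91.8805] 0.25922386628422395
hit True
down 15.38 gx -0.0003 [-1.0181 -1.2139  8.1111]
```

Run:
```python
from fit import *
print(ctrl.current_tool_pos(),ctrl.current_wrist_torque(),ctrl.current_contact_force())
a=ctrl.read_camera("side")[140:250,115:245]; b=ctrl.read_camera("scene")[100:210,195:325]
cv2.imwrite("pics/k1.png",cv2.resize(np.hstack([a,b]),None,fx=3,fy=3,interpolation=cv2.INTER_CUBIC))
```

```text
[0.53435542 0.26281218 0.15357499] [0.05152521 0.20827752 0.0578996 ] [-1.01805529 -1.21389684  8.1110797 ]
```

View pics/k1.png

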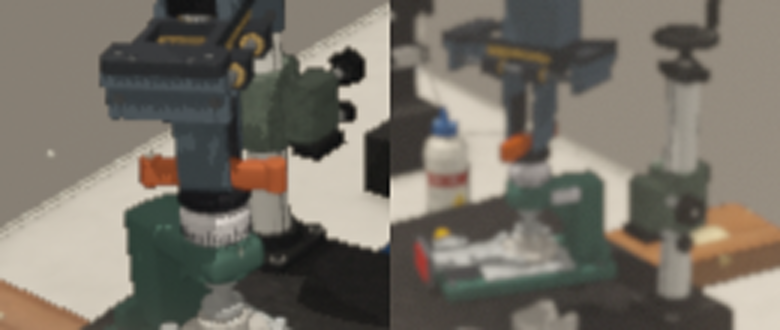

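Run:
```python
exec(open('push.py').read().split('ctrl.goto')[0])
ctrl.move_l(P(0,.157),vel=.03); ctrl.sleep(.1); rep("up")
q=np.array(ctrl.current_q()); t0=ctrl.current_wrist_torque()[2]
while q[5]+12<=172:
    q[5]+=12; ctrl.movej(q)
    print("%.1f t%.2f M%.3f F%s"%(ctrl.current_q()[5],ctrl.current_t(),ctrl.current_wrist_torque()[2]-t0,np.round(ctrl.current_contact_force(),1)),flush=True)
    if np.linalg.norm(ctrl.current_contact_force())>25 or ctrl.current_t()>45: break
```

```text
up 15.88 gx 0.0000 [0.4176 0.0097 0.6568]
-80.2 t16.21 M-0.017 F[ 0.3  0.7 -0.6]
-68.4 t16.53 M-0.017 F[-0.7  0.6 -0.1]
-56.5 t16.86 M-0.053 F[-0.6  1.   0.2]
-44.5 t17.18 M0.001 F[-0.5  0.7 -0.2]
-32.5 t17.51 M-0.047 F[-0.1 -0.4  0.8]
-20.5 t17.83 M-0.036 F[ 0. -1.  0.]
-8.5 t18.16 M-0.033 F[ 0.2 -1.1  0.5]
3.5 t18.48 M0.058 F[-1.1 -1.7 -0. ]
15.5 t18.81 M-0.009 F[-0.6 -1.3  0.4]
27.5 t19.13 M-0.025 F[-1.3 -0.9 -1.1]
39.5 t19.46 M-0.041 F[-0.3 -0.  -1. ]
51.5 t19.78 M-0.070 F[-1.5 -0.1 -1.6]
63.5 t20.11 M0.018 F[-1.6 -0.1 -0.9]
75.5 t20.43 M0.044 F[-2.   0.9  0.6]
87.5 t20.76 M0.030 F[-0.7  0.9 -0.1]
99.5 t21.08 M-0.068 F[-2.1  1.5 -0.4]
111.6 t21.41 M0.062 F[-4.6  3.1  0.4]
123.6 t21.73 M0.192 F[-4.2  2.6  0.3]
135.6 t22.06 M0.377 F[-4.7  2.7  1.4]
147.6 t22.38 M0.424 F[-5.1  0.8  1.8]
159.6 t22.71 M0.567 F[-4.9  1.3  2.9]
```

Run:
```python
from fit import *
print(ctrl.current_q()[5],ctrl.current_wrist_torque(),ctrl.current_contact_force(),ctrl.current_effort(),ctrl.current_grip_width(), ctrl.current_grasp_force())
a=ctrl.read_camera("side")[140:270,115:245]; b=ctrl.read_camera("scene")[80:210,195:325]
cv2.imwrite("pics/k2.png",cv2.resize(np.hstack([a,b]),None,fx=3,fy=3,interpolation=cv2.INTER_CUBIC))
```

```text
159.58563676778667 [0.17080214 1.16866984 0.60932956] [-4.86368972  1.34433101  2.86038106] [ -2.30564766 -84.56686735 -36.46035075  -0.5340709   -1.82639893
   1.54733386] 0.26045604339934253 14.378820732235909
```

View pics/k2.png

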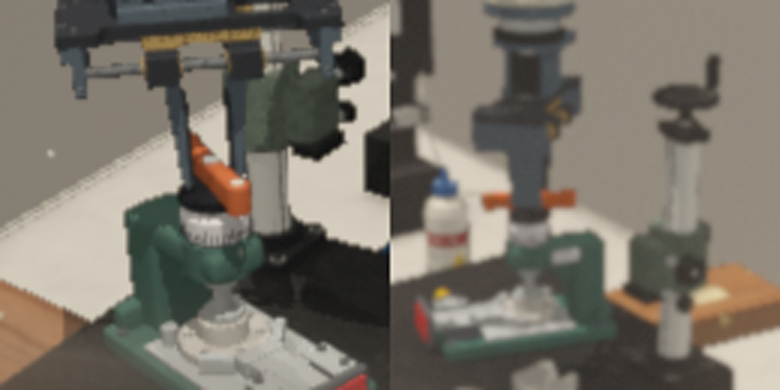

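Run:
```python
from fit import *
s=np.load("s.npy"); a0=ctrl.current_eef_rot(); print("tool x angle",np.degrees(np.arctan2(a0[1,0],a0[0,0])))
im=ctrl.read_camera("scene"); h=cv2.cvtColor(im,cv2.COLOR_BGR2HSV)
im2=ctrl.read_camera("side"); h2=cv2.cvtColor(im2,cv2.COLOR_BGR2HSV)
o=[]
for n,hh,(u0,u1,v0,v1) in(("scene",h,(215,260,130,165)),("side",h2,(165,215,170,220))):
    m=cv2.inRange(hh,(3,150,90),(14,255,255)); k=np.zeros_like(m);k[v0:v1,u0:u1]=m[v0:v1,u0:u1]
    v,u=np.nonzero(k); print(n,len(u),u.min(),u.max(),v.min(),v.max())
    o.append((u.min(),u.max()))
for w in range(-90,90,8):
    d=np.radians(w)
    r=[]
    for n in("scene","side"):
        e=[]
        for sg in(1,-1):
            c=g2w(s,(0,0,0))+sg*.043*np.array([np.cos(d),np.sin(d),0])
            for t in np.arange(0,6.3,.3):
                for z in(.149,.167): e.append(proj(n,c+np.array([.0085*np.cos(t),.0085*np.sin(t),z])))
        e=np.array(e); r+=[e.min(0).round(1),e.max(0).round(1)]
    print(w,*r)
```

```text
tool x angle -49.088479740438395
scene 58 227 255 144 148
side 198 179 197 185 211
-90 [231.4 139.6] [251.4 154.1] [166.6 183.9] [201.5 212.2]
-82 [229.9 140. ] [252.8 153.6] [169.1 183.4] [199.  212.8]
-74 [228.6 140.4] [254.1 153.2] [171.9 183. ] [196.4 213.2]
-66 [227.5 140.9] [255.1 152.6] [174.9 182.9] [193.7 213.4]
-58 [226.6 141.4] [256. 152.] [178.  182.8] [190.9 213.4]
-50 [225.9 142. ] [256.5 151.4] [179.3 183. ] [190.5 213.2]
-42 [225.5 142.6] [256.9 150.8] [176.4 183.3] [193.6 212.8]
-34 [225.3 143.2] [256.9 150.2] [173.6 183.8] [196.5 212.2]
-26 [225.4 142.5] [256.7 150.8] [170.9 184.4] [199.3 211.5]
-18 [225.7 142. ] [256.3 151.5] [168.4 185.2] [201.9 210.6]
-10 [226.3 141.4] [255.6 152.1] [166.  186.1] [204.2 209.5]
-2 [227.1 140.9] [254.7 152.7] [163.9 187.1] [206.2 208.3]
6 [228.2 140.4] [253.6 153.2] [162.1 188.2] [207.8 207.1]
14 [229.4 140. ] [252.3 153.7] [160.7 189.4] [209.  205.8]
22 [230.9 139.6] [250.9 154.1] [159.6 190.6] [209.9 204.4]
30 [232.5 139.3] [249.3 154.4] [158.8 191.4] [210.3 203.6]
38 [234.3 139.1] [247.6 154.7] [158.5 190.1] [210.3 204.9]
46 [236.1 139. ] [245.9 154.8] [158.6 188.9] [210.  206.3]
54 [238.  138.9] [244.1 154.9] [159.2 187.8] [209.2 207.6]
62 [237.3 138.9] [245.2 154.9] [160.1 186.7] [208.  208.8]
70 [235.5 139. ] [247.1 154.8] [161.5 185.7] [206.5 209.9]
78 [233.8 139.2] [248.9 154.5] [163.3 184.9] [204.7 210.9]
86 [232.2 139.5] [250.6 154.2] [165.4 184.2] [202.6 211.8]
```

Run:
```python
exec(open('push.py').read().split('ctrl.goto')[0])
q=np.array(ctrl.current_q())
for i in range(6):
    q[5]-=3; ctrl.movej(q); ctrl.sleep(.1)
    print("%.1f t%.2f M%s F%s g%.1f"%(ctrl.current_q()[5],ctrl.current_t(),ctrl.current_wrist_torque(),np.round(ctrl.current_contact_force(),1),ctrl.current_grasp_force()))
for d in (3,3,3,3,3,3): 
    q[5]+=d; ctrl.movej(q); ctrl.sleep(.1)
    print("%.1f t%.2f M%s F%s g%.1f"%(ctrl.current_q()[5],ctrl.current_t(),ctrl.current_wrist_torque(),np.round(ctrl.current_contact_force(),1),ctrl.current_grasp_force()))
```

```text
156.5 t23.26 M[0.0819 0.6391 0.231 ] F[-1.6 -0.7  1.5] g5.8
153.6 t23.61 M[0.055  0.5553 0.1809] F[-2.4  0.2  1. ] g4.4
150.6 t23.96 M[0.1333 0.4765 0.2119] F[-1.7 -0.   1. ] g4.4
147.6 t24.31 M[0.1646 0.4296 0.1691] F[-1.9  0.4  2.1] g3.9
144.7 t24.66 M[0.2606 0.4056 0.1047] F[-1.4  0.6  1. ] g3.2
141.7 t25.01 M[0.3667 0.2666 0.1255] F[-1.1  2.2  0.2] g2.4
144.5 t25.36 M[0.2746 0.3201 0.0863] F[-1.   1.2  1.7] g2.9
147.4 t25.71 M[0.3422 0.2252 0.0241] F[-0.8  1.   1.1] g1.3
150.4 t26.06 M[0.1413 0.1147 0.011 ] F[-0.6  0.1  0.2] g0.3
153.4 t26.41 M[ 0.0986  0.0779 -0.0204] F[ 0.2 -0.8  0.2] g0.0
156.4 t26.76 M[0.0999 0.0963 0.0356] F[ 0.2 -0.2 -0.2] g0.0
159.4 t27.11 M[0.0894 0.1377 0.0404] F[ 0.3  0.4 -0.3] g0.0
```

```bash
cat > bar.py <<'E'
from fit import *
S0=np.load("s.npy")
def bar():
    "bar angle in world, mod 180, by matching the orange mask in both views; returns best few"
    I={}
    for n,(u0,u1,v0,v1) in(("scene",(210,270,125,170)),("side",(150,220,170,225))):
        h=cv2.cvtColor(ctrl.read_camera(n),cv2.COLOR_BGR2HSV); m=cv2.inRange(h,(3,150,70),(14,255,255)); k=np.zeros_like(m);k[v0:v1,u0:u1]=m[v0:v1,u0:u1]; I[n]=k>0
    out=[]
    for w in range(-90,90,2):
        d=np.radians(w); sc=0
        for n in I:
            e=[proj(n,g2w(S0,(0,0,z))+sg*.043*np.array([np.cos(d),np.sin(d),0])+.0085*np.array([np.cos(t),np.sin(t),0])) for sg in(1,-1) for z in(.149,.167) for t in np.arange(0,6.3,.5)]
            M=np.zeros(I[n].shape,np.uint8); cv2.fillConvexPoly(M,cv2.convexHull(np.round(np.array(e)).astype(np.int32)),1)
            sc+=(I[n]&(M==0)).sum()*2+(~I[n]&(M>0)).sum()
        out.append((int(sc),w))
    return sorted(out)[:4]
E
python3 -c "
from bar import *; print(bar()); a=ctrl.current_eef_rot(); print(np.degrees(np.arctan2(a[1,0],a[0,0])),ctrl.current_grip_width())
f=ctrl.read_camera('side')
cv2.imwrite('pics/k3raw.png',f)"
```

```text
[(381, -34), (392, -32), (396, -36), (401, -38)]
-49.0170392068933 0.25929698077251734
```

Run:
```python
exec(open('push.py').read().split('ctrl.goto')[0])
from bar import bar
q=np.array(ctrl.current_q())
L=lambda:print("%.1f t%.2f M%.3f F%s g%.1f"%(ctrl.current_q()[5],ctrl.current_t(),ctrl.current_wrist_torque()[2],np.round(ctrl.current_contact_force(),1),ctrl.current_grasp_force()))
for i in range(5): q[5]+=3; ctrl.movej(q); ctrl.sleep(.1); L()
print(bar())
q[5]-=14; ctrl.movej(q); ctrl.sleep(.3); L(); print(bar())
ctrl.move_l(P(0,.26),vel=.1); rep("up"); ctrl.sleep(.2); print(bar())
im=ctrl.read_camera("side"); cv2.imwrite("pics/si3.png",cv2.resize(im[175:285,135:265],None,fx=5,fy=5,interpolation=cv2.INTER_CUBIC))
```

```text
162.4 t27.61 M0.040 F[-0.6 -2.1 -0.1] g0.9
165.4 t27.96 M0.099 F[-0.1 -2.6  0.1] g1.9
168.4 t28.31 M0.088 F[-0.9 -3.5  1.2] g2.6
171.4 t28.66 M0.177 F[-1.1 -4.2  1.6] g3.3
174.4 t29.01 M0.194 F[-2.5 -5.3  1.5] g3.9
[(338, -46), (349, -44), (352, -48), (362, -50)]
160.6 t29.76 M0.039 F[-0.7 -0.8  0.6] g0.5
[(379, -34), (387, -32), (394, -36), (399, -38)]
up 31.04 gx -0.0003 [-0.1537  0.0446 -0.0979]
[(305, -34), (313, -32), (320, -36), (322, -38)]
```

View pics/si3.png

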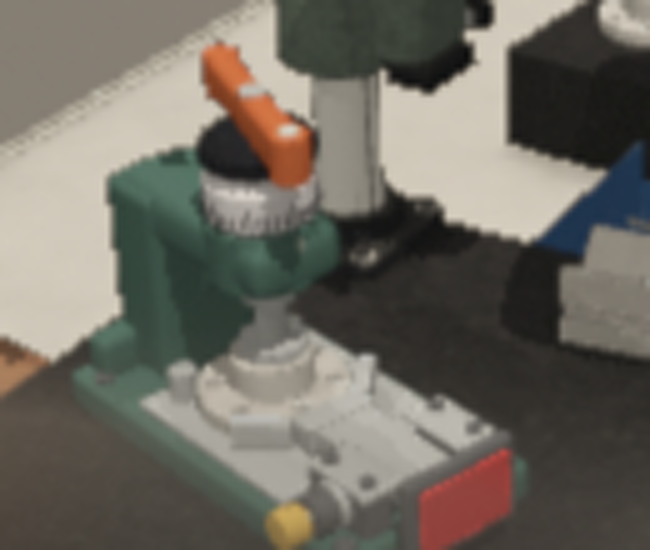

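Run:
```python
exec(open('push.py').read().split('ctrl.goto')[0])
from bar import bar
q=np.array(ctrl.current_q())
L=lambda:print("%.1f t%.2f M%.3f F%s g%.1f"%(ctrl.current_q()[5],ctrl.current_t(),ctrl.current_wrist_torque()[2],np.round(ctrl.current_contact_force(),1),ctrl.current_grasp_force()),flush=True)
ctrl.goto(P(0,.2),rot(146)); L()
h=ctrl.move_l(P(0,.157),vel=.06,contact_N=8); print(h,ctrl.current_tool_pos()); q=np.array(ctrl.current_q())
if ctrl.current_tool_pos()[2]<.16:
    for d in (10,8,8,8,8,8,8): q[5]+=d; ctrl.movej(q); L()
    print(bar())
    q[5]-=18; ctrl.movej(q); ctrl.sleep(.2); L(); print(bar())
    ctrl.move_l(P(0,.28),vel=.12); rep("up"); ctrl.sleep(.2); print(bar())
```

```text
-35.5 t34.38 M-0.022 F[-1.2 -0.2  0.2] g0.0
False [0.5349 0.263  0.1574]
-25.8 t35.54 M-0.008 F[ 0.4  0.  -0.4] g0.0
-17.9 t35.81 M0.003 F[-0.6 -2.2  1.4] g1.2
-9.9 t36.08 M0.145 F[ 0.1 -5.6  2.6] g2.6
-1.9 t36.34 M0.190 F[-2.5 -7.8  4.1] g4.1
6.1 t36.61 M0.291 F[-2.8 -9.8  4.1] g5.9
14.1 t36.88 M0.360 F[ -4.4 -10.2   5. ] g7.7
22.1 t37.14 M0.135 F[-4.2 -5.2  2. ] g2.8
[(418, -74), (419, -72), (440, -70), (443, -68)]
4.5 t37.85 M-0.008 F[ 0.3  0.7 -0.2] g0.0
[(396, -58), (406, -64), (407, -62), (408, -56)]
up 39.12 gx -0.0003 [-0.2117  0.1365  0.1815]
[(290, -64), (294, -62), (303, -66), (311, -60)]
```

```bash
python3 -c "
from bench import ctrl
print(ctrl.sign_off(), ctrl.current_t())"
```

```text
the job is handed in; nothing more can be done
the job is handed in; nothing more can be done
```

The job is handed in at about 39 s. The gate came up against a solid stop, though I inferred the catch had clicked in from that and didn't see it move. The knob made a clear 30° clutch click with the foot down on the flange, and nothing else on the plates was touched as far as I could see.

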